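# Clip a sample tube into the mixer

## Robot

A 6-joint arm with a two-finger parallel gripper is mounted at the origin on a cart in front of the work surface, level with it; the furniture and walls round the work are solid. World frame = base frame: x ahead of the robot, y to its left, z up, the work surface at z = 0. Lengths are in m, angles in rad, forces in N, time in s.
With the tool pointing down it reaches from about 0.375 to 0.9 m from the base axis. Payload 3.1 kg.
Tool frame: the origin (TCP) lies at the very end of the fingers, on their centre line; the grasp point (between the pads) lies 19 mm behind it (manip.grasp_offset is the distance from the TCP to the grasp point, in m); x points along the fingers, z is the direction in which the jaws open and shut, and the axes are right-handed (so a half turn about x gives the same grasp; the last joint's range is limited). The gripper opens to 85 mm and grips with 20 to 120 N. Pads are 22 mm wide; open, the fingers measure 114 mm over their backs; the gripper's body (76 mm by 85 mm) begins 54 mm behind the grasp point. The pads swing forward as they close: fully open they stand 13 mm farther back than shut.
Start: joints at [-1.48, 0.527, 1.433, -0, 1.181, -0.178], TCP at [0.166, -0.603, 0.231] pointing down, gripper open.
Joint ranges: [-3.08, 3.08], [-0.75, 2.2], [0.22, 2.44], [-1.43, 4.57], [0, 2.65], [-2.85, 2.85]. Speed limits (rad/s): [2.79, 2.79, 3.14, 3.14, 3.14, 3.14].

## Interface

Orientations are given as a unit quaternion [x, y, z, w].
In Python, from station import manip gives the robot as it stands.
- The arm moves only by the tool send_rows, never from a script. Its argument "steps" is a list that holds one entry, the list of rows, each a list of 5 numbers: the closure, from 0 (fully open) to 1 (shut), then the shift along the world's x, y, z in m, then the turn about the world's z in rad. A call has 1 to 8 rows; each row is the pose to reach, as a shift and turn from the pose commanded when the call began; what a row does not reach only later rows make up. A row lasts 1/8 s, in which the tool goes at most 62.5 mm and 10.7 degrees, less where a joint would pass 70% of its speed; a pose out of reach is approached as far as the arm can. A call with a gripper value outside its range is refused whole. The fingers move at their own pace and stop on an object; "grip_force" is the grip in N (left out, the last holds). Time passes only in rows, so rows that repeat a pose let the fingers close. It gives the time, the measured TCP pose, the force and the opening at its end, in the units of the state.
- manip.sense(): the state, without advancing time (a new reading comes with each control period).
- manip.snapshot(name): name is "scene" or "side" or "wrist"; returns the picture (420x560x3 uint8, red, green, blue); there is no depth.
- manip.camera_params(name): a dict with "fx", "fy", "cx", "cy" (pixels), "T" (4x4, takes a point from camera to world coordinates); the wrist camera has in their place "tool_from_camera" (4x4, takes a point from camera to tool coordinates, whose origin is the TCP and whose axes are the tool frame's). Camera axes: x right, y down, z forward; pixel columns grow to the right and rows downward; lengths in m; the calibration is good to about 2 mm. A picture is of the moment at which its call begins: read the wrist's pose just before it. camera_params takes no time and is no camera call.
- manip.sign_off(): hands the job in, once; it reports no verdict.
The state is a dict: "t": time; "q": joint angles; "qd": joint speeds; "tau": joint torques, N m; "tcp_pos": TCP position; "tool_rot": TCP orientation; "force": force on the tool from outside, world axes, zero at the start; "ft_torque": the same for the moment, N m; "finger_gap": opening from 0.0 (shut) to 1.0 (fully open).
Only numpy, scipy, OpenCV 4.12 (cv2) and the standard library are available. Lean on these libraries where they do the work, as an engineer would, in place of code of your own. Each camera call takes 0.05 s, during which the arm holds its last target.

## Task

Load the white-capped sample tube into the tube mixer: swing the yellow keeper bar wide open, lay the tube from its cradle along the black ledge in front of the clips and let go of it, then push it sideways off the ledge until it snaps fully home in both spring clips. Finally swing the keeper bar shut across the front of it; leave the blue-capped tube in the cradle and the bottle and marker as they are.

Things in the scene. Friction and masses are not known exactly. Their poses are not given: they have to be found in the camera images.
- mixer: Tube mixer, a fixed benchtop machine about 150 x 205 mm: grey base plate, white motor housing at the back (top 73 mm above the bench). Origin on the bench below the middle of the seat; x points from the clips' open mouths back to the housing, y along the seated tube (to the left seen from the mouths), z up. Its position and yaw vary.
- mixer_seat (a point): Where the middle of the tube's axis lies when home, 62 mm above the bench; the tube then lies along the mixer's y (cap at either end). A solid back stop, 50 mm wide and 9 mm higher than this point, touches the home tube from behind, so it cannot be carried in between two fingers. Axes as the mixer's.
- mixer_ledge (a point): 48 mm in front of the seat (-x), 62 mm above the bench: axis of the tube when parked on the black ledge. Ledge flat and slick, 80 mm long in y, top at 48.6 mm, from 72 to 19 mm in front of the seat; a 48 mm wide tongue goes on to the back stop, so the tube rolls level into the clips. A ridge 1.7 mm high, 16 mm in front of this point, stops it rolling off; towards the clips it rolls freely.
- keeper (a joint): Yellow keeper bar swinging level about an upright pivot; rad, 0 = shut (bar along +y across the mouths, at seat height, 24 mm in front of the seat), grows as its free end swings towards -x; 1.57 = pointing straight away from the clips, 1.9 = stop. Light friction (about 1 N at the peg); stays where left. Starts shut or nearly so; clears a tube that is home, not one still outside the lips.
- keeper_peg (a point): Top of the upright red peg on the keeper bar: 12 mm thick, 42 mm above the bar's top face (peg top 109 mm, bar top 66.5 mm above the bench), 85 mm from the bar's pivot, which is at x = -24 mm, y = -85 mm from the seat in the mixer's frame. Can be pushed or pinched from above.
- cradle: Blue open cradle, fixed, 150 x 84 mm: two lying places 47.5 mm either side of its middle along its x axis, each a pair of V rests 58 mm apart with 49 mm free between them. Origin on the bench below its middle; tubes lie along its y axis. The floor between the rests is 8 mm above the bench.
- sample_tube: The tube to load: clear flat-foot sample tube with white screw cap, 100 mm long, body 26.2 mm thick for 86 mm from the foot, cap 30 mm thick, 42 g. Lies in one of the two cradle places with its axis about 40 mm above the bench. Origin at the centre of the foot; its z axis runs along the tube to the cap.
- tube_mid (a point): Middle of the sample tube's body, on its axis, 43 mm from the foot: grip here across the tube and push here.
- blue_cap_tube: Conical tube with blue cap, 112 mm long, 29 mm thick, in the other place of the cradle; stays there. Origin at its tip, z axis to the cap.
- small_bottle: White bottle with blue cap, 36 mm thick, 60 mm tall, standing to the right of the mixer; stays. Origin under its middle.
- red_marker: White marker with red cap, 130 mm long, lying at the front of the bench; stays. Origin under its middle.
- clip_left (a point): Middle of the left (+y) pair of steel spring jaws (C clip, 9 mm wide), 31.5 mm from the seat along y; 54 mm are free between the pairs for a pushing finger. Mouth towards -x, lips reach 16 mm in front of this point and 17 mm above it. Throat 20 mm for the 26 mm tube: it stops at the lips, axis about 18 mm in front, and snaps in at about 13 N pushed sideways at its middle.
- clip_right (a point): Middle of the right (-y) pair of steel spring jaws (C clip, 9 mm wide), 31.5 mm from the seat along y; 54 mm are free between the pairs for a pushing finger. Same as the left one.

How it is judged:
By the outcome, as a careful person would: the job done as asked, in the order asked, and still so for the second after the job is handed in, with the robot touching nothing.
It also fails if it takes over 64 s, if anything falls off the work surface, if the arm or the gripper's body presses on something with over 40 N, if the wrist force passes 120 N, or if a joint passes its speed limit or range.

## Working session

There is one attempt and no reset: what is moved stays moved. The work goes in short steps, Python scripts to look and compute and a tool call to move; the robot and the scene stay as the last step left them, time stands still between calls to the robot, and variables do not carry over. Pictures are saved under pics/ and viewed, and the job is handed in when it is done.

Besides the shell and the picture viewer there is one more tool, called after "Emit:" by a JSON object that holds its "method" and its "body". send_rows: Moves the arm, as the interface text tells. Its arguments: {"type":"object","properties":{"steps":{"type":"array","items":{"type":"array","items":{"type":"array","items":{"type":"number"}}}},"grip_force":{"type":"number"}},"required":["steps"]}

```bash
mkdir -p pics; ls; python3 - <<'E'
from station import manip
import cv2,numpy as np
np.set_printoptions(precision=4,suppress=True)
s=manip.sense();print(s)
for n in("scene","side","wrist"):
    print(n,manip.camera_params(n))
for n in("scene","side"):
    cv2.imwrite(f"pics/{n}0.png",manip.snapshot(n)[:,:,::-1])
E
```

```text
pics
{'t': 0.0, 'q': array([-1.4805,  0.5285,  1.4339, -0.    ,  1.1814, -0.1785]), 'qd': array([ 0.0016, -0.0024,  0.001 , -0.0004,  0.0003, -0.0002]), 'tau': array([ -0.0007, -44.2353, -17.8026,  -0.0004,   0.0084,  -0.    ]), 'tcp_pos': array([ 0.1659, -0.6018,  0.2303]), 'tool_rot': array([ 0.4291,  0.563 , -0.4279,  0.562 ]), 'force': array([-0.3156,  0.5588,  0.39  ]), 'ft_torque': array([0.0028, 0.0099, 0.0736]), 'finger_gap': 0.9991286630533025}
scene {'fx': 402.8229229541752, 'fy': 402.8229229541752, 'cx': 282.0690177904897, 'cy': 210.17447402792962, 'T': array([[-0.7329, -0.4523,  0.5082, -0.0263],
       [-0.6803,  0.4776, -0.556 ,  0.6021],
       [ 0.0087, -0.7532, -0.6577,  0.7947],
       [ 0.    ,  0.    ,  0.    ,  1.    ]])}
side {'fx': 509.0730494563439, 'fy': 509.0730494563439, 'cx': 282.33481899760585, 'cy': 201.86172365934343, 'T': array([[ 0.817 , -0.2138,  0.5356, -0.2003],
       [-0.5764, -0.3296,  0.7477, -0.9691],
       [ 0.0167, -0.9196, -0.3925,  0.6134],
       [ 0.    ,  0.    ,  0.    ,  1.    ]])}
wrist {'fx': 305.52551783922536, 'fy': 305.52551783922536, 'cx': 280.6630119215939, 'cy': 210.97864529541482, 'tool_from_camera': array([[ 0.0001, -0.302 ,  0.9533, -0.1423],
       [ 0.0004, -0.9533, -0.302 ,  0.0762],
       [ 1.    ,  0.0004,  0.0001,  0.002 ],
       [ 0.    ,  0.    ,  0.    ,  1.    ]])}
```

View pics/scene0.png

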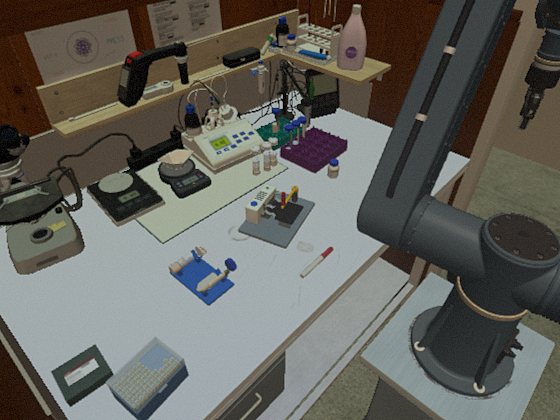

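View pics/side0.png

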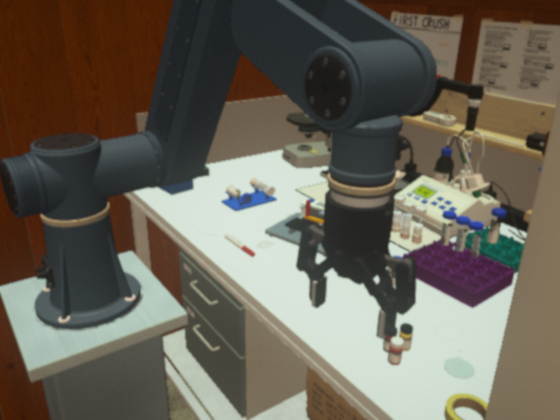

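```bash
python3 - <<'E'
import cv2
a=cv2.imread("pics/scene0.png")
cv2.imwrite("pics/c1.png",cv2.resize(a[170:260,220:340],None,fx=6,fy=6,interpolation=cv2.INTER_CUBIC))
cv2.imwrite("pics/c2.png",cv2.resize(a[235:310,155:255],None,fx=7,fy=7,interpolation=cv2.INTER_CUBIC))
E
```

```text
(no output)
```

View pics/c1.png

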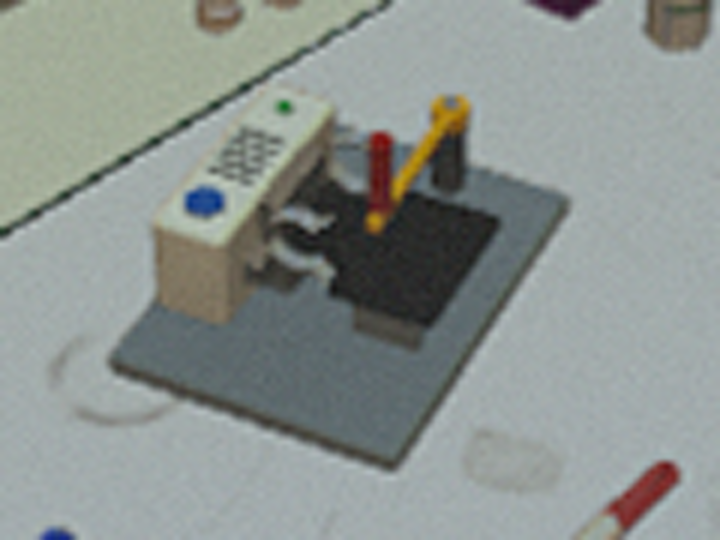

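View pics/c2.png

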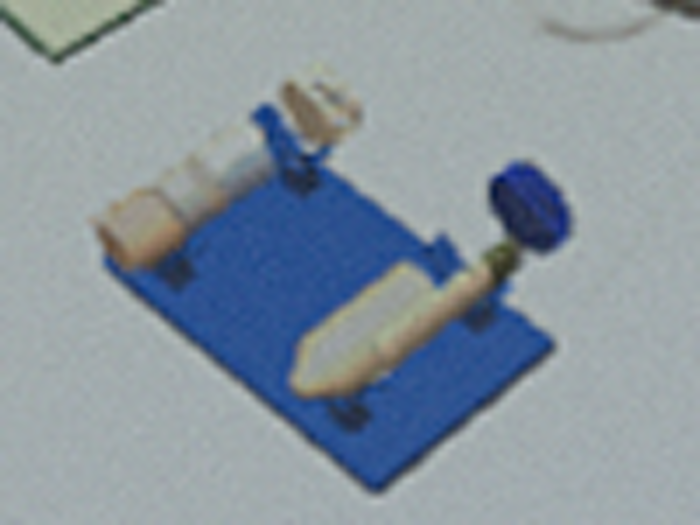

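```bash
cat > h.py <<'E'
import numpy as np, cv2
from scipy.spatial.transform import Rotation as R
np.set_printoptions(precision=4,suppress=True)
def ray(P,T,uv,z):
    d=T[:3,:3]@np.array([(uv[0]-P['cx'])/P['fx'],(uv[1]-P['cy'])/P['fy'],1.])
    o=T[:3,3]; return o+d*(z-o[2])/d[2]
def proj(P,T,X):
    c=(np.atleast_2d(X)-T[:3,3])@T[:3,:3]
    return np.c_[P['cx']+P['fx']*c[:,0]/c[:,2],P['cy']+P['fy']*c[:,1]/c[:,2]]
def wristT(manip):
    s=manip.sense();P=manip.camera_params('wrist')
    T=np.eye(4);T[:3,:3]=R.from_quat(s['tool_rot']).as_matrix();T[:3,3]=s['tcp_pos']
    return P,T@P['tool_from_camera']
E
python3 - <<'E'
from h import *
from station import manip
P=manip.camera_params('scene');T=P['T']
c1=lambda x,y,z:ray(P,T,(220+x/6-.4,170+y/6-.4),z)
c2=lambda x,y,z:ray(P,T,(155+x/7-.4,235+y/7-.4),z)
print('base corners',[c1(*p,.008) for p in((110,362),(395,465),(568,203))])
print('pivot',c1(450,105,.070),'pegtop',c1(380,138,.109),'barpegbottom',c1(380,210,.0665), 'housing corners',[c1(*p,.073) for p in((155,220),(218,247),(335,100),(268,88))])
print('ledge front corners',c1(430,325,.0486),c1(500,218,.0486))
print('cradle corners',[c2(*p,.008) for p in((105,262),(377,490),(553,345))])
print('tube foot',c2(135,235,.04),'cap',c2(325,110,.04),'blue cap',c2(535,205,.04))
print('bottle',ray(P,T,(333,176),0.0),'marker',ray(P,T,(302,275),.008),ray(P,T,(330,250),.008))
E
```

```text
base corners [array([0.6142, 0.0841, 0.008 ]), array([0.4724, 0.0414, 0.008 ]), array([ 0.5318, -0.1528,  0.008 ])]
pivot [ 0.5769 -0.111   0.07  ] pegtop [ 0.5513 -0.0325  0.109 ] barpegbottom [ 0.5507 -0.0325  0.0665] housing corners [array([0.6157, 0.0494, 0.073 ]), array([0.5813, 0.0426, 0.073 ]), array([ 0.6177, -0.0725,  0.073 ]), array([ 0.6481, -0.0568,  0.073 ])]
ledge front corners [ 0.494  -0.0047  0.0486] [ 0.5195 -0.083   0.0486]
cradle corners [array([0.6261, 0.3053, 0.008 ]), array([0.4783, 0.3012, 0.008 ]), array([0.481 , 0.2202, 0.008 ])]
tube foot [0.6021 0.303  0.04  ] cap [0.6011 0.2204 0.04  ] blue cap [0.5112 0.1984 0.04  ]
bottle [ 0.5823 -0.313   0.    ] marker [0.3771 0.0839 0.008 ] [ 0.3786 -0.0324  0.008 ]
```

```bash
python3 - <<'E'
from h import *
from station import manip
s=manip.sense();M=R.from_quat(s['tool_rot']).as_matrix();print(M);print(np.degrees(np.arctan2(M[1,2],M[0,2])))
E
```

```text
[[-0.0002  0.9641  0.2656]
 [ 0.0019  0.2656 -0.9641]
 [-1.      0.0003 -0.0019]]
-74.59971022713223
```

Emit:
{"method": "send_rows", "body": {"steps": [[[0.3,0.03,0.047,0.003,0.18],[0.4,0.06,0.094,0.005,0.36],[0.4,0.09,0.141,0.007,0.54],[0.4,0.12,0.188,0.01,0.72],[0.4,0.155,0.235,0.01,0.9],[0.4,0.19,0.285,0.01,1.08],[0.4,0.225,0.335,0.01,1.26],[0.4,0.26,0.385,0.01,1.42]]]}}

```text
t: 1.1
tcp_pos: [0.4268, -0.2158, 0.2412]
tool_rot: [-0.043, 0.706, 0.044, 0.706]
force: [1.2, -0.2, -0.4]
finger_gap: 0.599
```

Emit:
{"method": "send_rows", "body": {"steps": [[[0.5,0.035,0.05,0,0.18],[0.5,0.07,0.1,0,0.18],[0.5,0.105,0.15,0,0.18],[0.5,0.125,0.184,0,0.18],[0.5,0.125,0.184,0,0.18]]]}}

```text
t: 1.72
tcp_pos: [0.5517, -0.031, 0.2408]
tool_rot: [-0.106, 0.699, 0.107, 0.699]
force: [-0.2, 0.3, 0.4]
finger_gap: 0.501
```

```bash
python3 - <<'E'
from h import *
from station import manip
s=manip.sense();M=R.from_quat(s['tool_rot']).as_matrix();print(s['t'],s['tcp_pos'],s['qd'],s['force'],np.degrees(np.arctan2(M[1,2],M[0,2])))
P,T=wristT(manip);np.save('T1.npy',T)
a=manip.snapshot('wrist')[:,:,::-1];cv2.imwrite('pics/w1.png',a)
cv2.imwrite('pics/w1b.png',cv2.resize(a,(800,600)))
E
```

```text
1.725 [ 0.5517 -0.031   0.2408] [-0.0576 -0.0152  0.0341 -0.0302  0.0061 -0.0197] [-0.236   0.2569  0.446 ] 17.3367672300821
```

View pics/w1b.png

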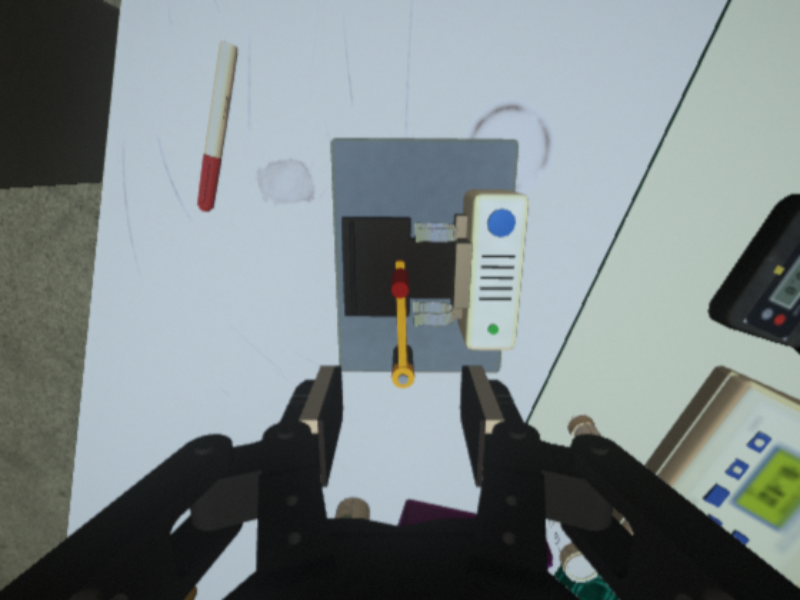

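```bash
python3 - <<'E'
import cv2
a=cv2.imread("pics/w1.png")
cv2.imwrite("pics/w1c.png",cv2.resize(a[90:280,225:385],None,fx=4,fy=4,interpolation=cv2.INTER_CUBIC)[:, :][:600] if 0 else cv2.resize(a[130:275,225:385],None,fx=4,fy=4,interpolation=cv2.INTER_CUBIC))
E
```

```text
(no output)
```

View pics/w1c.png

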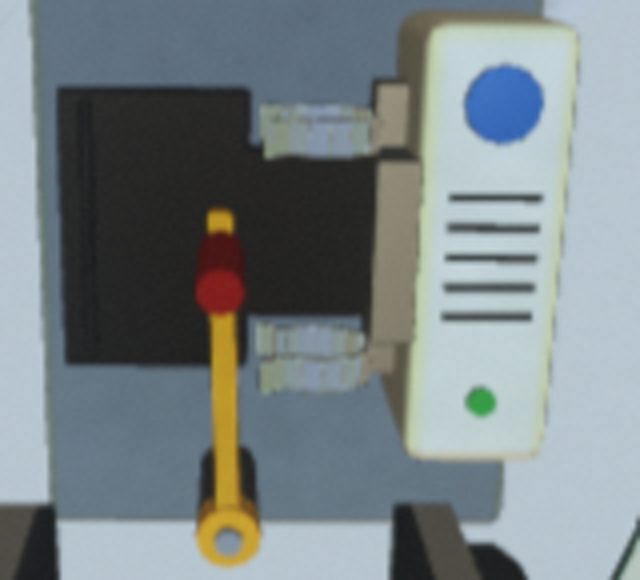

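```bash
python3 - <<'E'
from h import *
from station import manip
P=manip.camera_params('wrist');T=np.load('T1.npy')
c=lambda x,y,z:ray(P,T,(225+x/4-.4,130+y/4-.4),z)
L=[((57,88),(-.072,.04)),((65,364),(-.072,-.04)),((247,88),(-.019,.04)),((245,364),(-.019,-.04))]
W=np.array([c(*p,.0486)[:2] for p,_ in L]);m=np.array([q for _,q in L])
print(W)
m2=np.vstack([m,[[-.024,-.085]]]);W2=np.vstack([W,c(229,541,.0685)[:2]])
for a,b in((m,W),(m2,W2)):
    ac=a-a.mean(0);bc=b-b.mean(0)
    th=np.arctan2((ac[:,0]*bc[:,1]-ac[:,1]*bc[:,0]).sum(),(ac*bc).sum())
    Rm=np.array([[np.cos(th),-np.sin(th)],[np.sin(th),np.cos(th)]]);t=b.mean(0)-Rm@a.mean(0)
    print('th',th,'seat',t,'res',(b-(a@Rm.T+t))*1000)
peg=c(220,291,.109);print('peg',peg, 'mixer frame',Rm.T@(peg[:2]-t),'ledge',Rm@[-.048,0]+t,'pivot',Rm@[-.024,-.085]+t)
E
```

```text
[[ 0.4965 -0.0098]
 [ 0.5192 -0.0856]
 [ 0.5456  0.0055]
 [ 0.569  -0.07  ]]
th 0.2980988217818052 seat [ 0.5761 -0.0266] res [[ 1.0106 -0.2789]
 [ 0.206   0.3994]
 [-0.5983 -0.5171]
 [-0.6183  0.3966]]
th 0.2971829661219196 seat [ 0.5762 -0.0268] res [[ 0.8888 -0.1122]
 [ 0.1542  0.5876]
 [-0.7343 -0.304 ]
 [-0.6843  0.6312]
 [ 0.3756 -0.8026]]
peg [ 0.5506 -0.0346  0.109 ] mixer frame [-0.0268  0.0001] ledge [ 0.5303 -0.0409] pivot [ 0.5781 -0.1151]
```

Emit:
{"method": "send_rows", "body": {"steps": [[[0.5,0,0,-0.05,0],[0.5,0,0,-0.1,0],[0.5,0,0,-0.135,0],[0.5,0,0,-0.152,0],[0.5,0,0,-0.152,0],[1,0,0,-0.152,0],[1,0,0,-0.152,0],[1,0,0,-0.152,0]]], "grip_force": 20}}

```text
t: 2.78
tcp_pos: [0.5521, -0.0339, 0.0908]
tool_rot: [-0.106, 0.698, 0.105, 0.7]
force: [-0.0, -0.1, 4.7]
finger_gap: 0.132
```

Emit:
{"method": "send_rows", "body": {"steps": [[[1,0,0,0,0],[1,0,0,0,0],[1,0,0,0,0]]]}}

```text
t: 3.15
tcp_pos: [0.5521, -0.0339, 0.0907]
tool_rot: [-0.106, 0.698, 0.105, 0.7]
force: [-0.2, -0.2, 6.3]
finger_gap: 0.126
```

Emit:
{"method": "send_rows", "body": {"steps": [[[1,-0.017,-0.008,0,0],[1,-0.0315,-0.0195,0,0],[1,-0.044,-0.034,0,0],[1,-0.0525,-0.0515,0,0],[1,-0.057,-0.0695,0,0],[1,-0.057,-0.088,0,0],[1,-0.0535,-0.106,0,0],[1,-0.046,-0.123,0,0]]]}}

```text
t: 4.15
tcp_pos: [0.5044, -0.1567, 0.09]
tool_rot: [-0.105, 0.7, 0.105, 0.699]
force: [1.4, 2.0, 6.3]
finger_gap: 0.127
```

Emit:
{"method": "send_rows", "body": {"steps": [[[1,0,0,0,0],[0.75,0,0,0,0],[0.6,0,0,0,0],[0.5,0,0,0.03,0],[0.5,0,0,0.08,0],[0.5,0,0,0.13,0]]]}}

```text
t: 4.9
tcp_pos: [0.5043, -0.1558, 0.22]
tool_rot: [-0.105, 0.7, 0.106, 0.699]
force: [0.8, -0.9, -0.1]
finger_gap: 0.498
```

```bash
python3 - <<'E'
from h import *
from station import manip
s=manip.sense();print(s['t'],s['tcp_pos'],s['force'])
P,T=wristT(manip);np.save('T2.npy',T)
a=manip.snapshot('wrist')[:,:,::-1];cv2.imwrite('pics/w2.png',a)
E
```

```text
4.9 [ 0.5043 -0.1558  0.22  ] [ 0.7552 -0.8954 -0.0734]
```

View pics/w2.png

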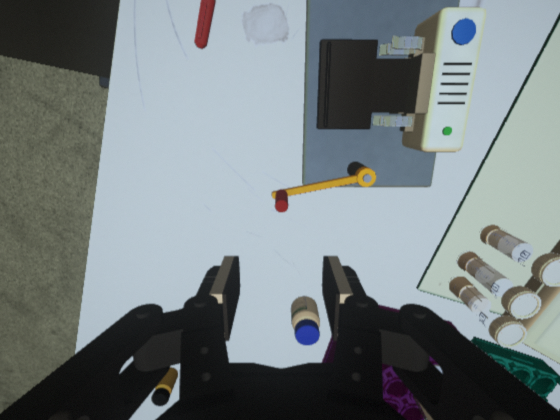

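Emit:
{"method": "send_rows", "body": {"steps": [[[0.3,0.01,0.05,0.01,-0.05],[0.2,0.025,0.105,0.02,-0.1],[0.2,0.04,0.165,0.02,-0.15],[0.2,0.055,0.225,0.02,-0.2],[0.2,0.07,0.285,0.02,-0.25],[0.2,0.085,0.345,0.02,-0.267],[0.2,0.097,0.4,0.02,-0.267],[0.2,0.097,0.417,0.02,-0.267]]]}}

```text
t: 5.95
tcp_pos: [0.6015, 0.264, 0.2383]
tool_rot: [-0.012, 0.707, 0.013, 0.707]
force: [0.8, -1.7, 0.6]
finger_gap: 0.798
```

Emit:
{"method": "send_rows", "body": {"steps": [[[0.2,0,0,0,0],[0.2,0,0,0,0],[0.2,0,0,0,0]]]}}

```text
t: 6.32
tcp_pos: [0.602, 0.2586, 0.2394]
tool_rot: [-0.01, 0.707, 0.01, 0.707]
force: [-0.1, -0.4, -1.1]
finger_gap: 0.801
```

```bash
python3 - <<'E'
from h import *
from station import manip
s=manip.sense();M=R.from_quat(s['tool_rot']).as_matrix();print(s['t'],s['tcp_pos'],s['force'],np.degrees(np.arctan2(M[1,2],M[0,2])))
P,T=wristT(manip);np.save('T3.npy',T)
a=manip.snapshot('wrist')[:,:,::-1];cv2.imwrite('pics/w3.png',a)
cv2.imwrite('pics/w3c.png',cv2.resize(a[90:270,200:370],None,fx=3.3,fy=3.3,interpolation=cv2.INTER_CUBIC))
b=cv2.imread('pics/w2.png');cv2.imwrite('pics/w2c.png',cv2.resize(b[0:150,290:490],None,fx=4,fy=4,interpolation=cv2.INTER_CUBIC))
E
```

```text
6.325 [0.602  0.2586 0.2394] [-0.1347 -0.3508 -1.0918] 1.6490458444655638
```

View pics/w3.png

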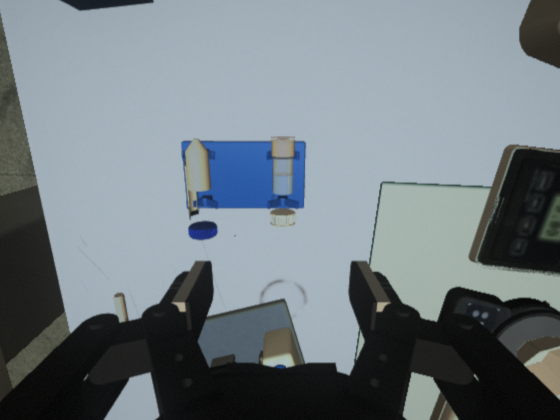

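View pics/w3c.png

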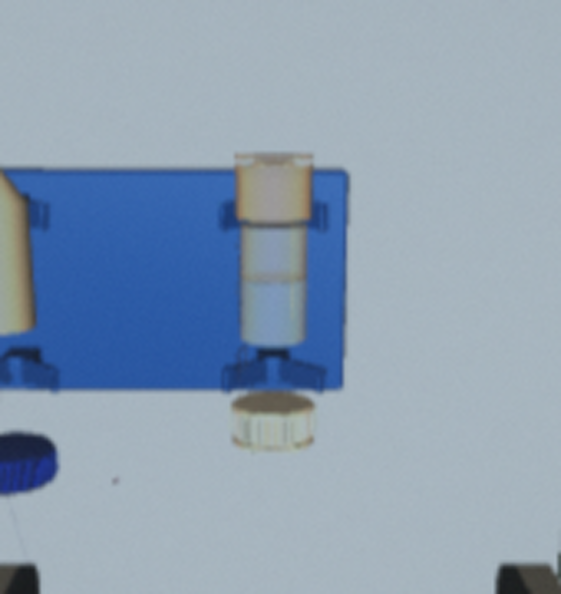

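View pics/w2c.png

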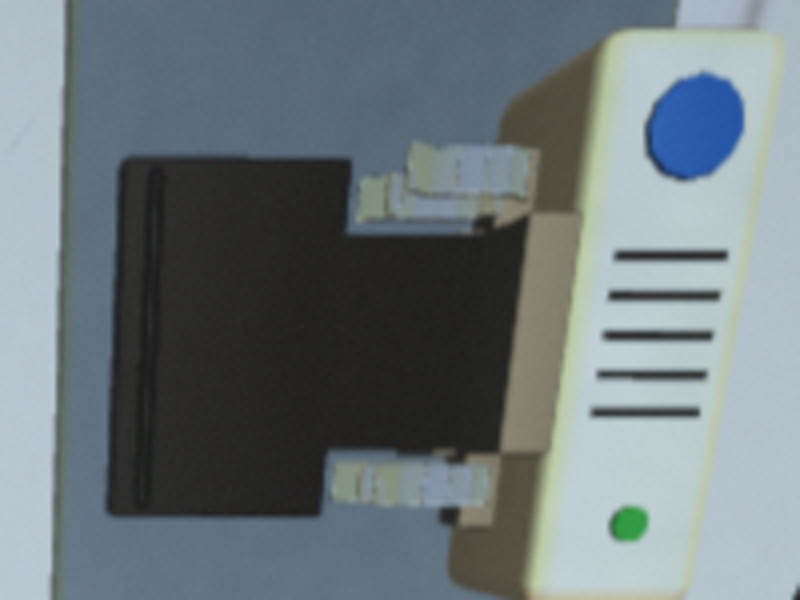

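```bash
python3 - <<'E'
from h import *
from station import manip
P=manip.camera_params('wrist');T=np.load('T3.npy')
c=lambda x,y,z:ray(P,T,(200+x/3.3-.35,90+y/3.3-.35),z)
f=c(274,159,.04);k=c(273,404,.04);e=c(273,450,.04-.0);print('foot',f,'capback',k,'len',np.linalg.norm(k-f),'capend~',e)
print('ends of cap bottom, z=.04+.0')
u=(k-f)/np.linalg.norm(k-f);print('axis deg',np.degrees(np.arctan2(u[1],u[0])),'mid',f+.043*u, 'mid2',k-.043*u)
print('cradle corners',c(348,170,.008),c(343,388,.008), 'V rests gap y',c(275,215,.03),c(275,365,.03))
T=np.load('T2.npy')
c=lambda x,y,z:ray(P,T,(290+x/4-.4,0+y/4-.4),z)
L=[((122,157),(-.072,.04)),((107,516),(-.072,-.04)),((350,158),(-.019,.04)),((320,516),(-.019,-.04))]
a=np.array([q for _,q in L]);b=np.array([c(*p,.0486)[:2] for p,_ in L])
ac=a-a.mean(0);bc=b-b.mean(0)
th=np.arctan2((ac[:,0]*bc[:,1]-ac[:,1]*bc[:,0]).sum(),(ac*bc).sum())
Rm=np.array([[np.cos(th),-np.sin(th)],[np.sin(th),np.cos(th)]]);t=b.mean(0)-Rm@a.mean(0)
print('th',th,'seat',t,'res',(b-(a@Rm.T+t))*1000)
E
```

```text
foot [0.6022 0.309  0.04  ] capback [0.6045 0.224  0.04  ] len 0.08505797141036912 capend~ [0.605  0.2065 0.04  ]
ends of cap bottom, z=.04+.0
axis deg -88.455053310726 mid [0.6033 0.266  0.04  ] mid2 [0.6033 0.2669 0.04  ]
cradle corners [0.6294 0.3035 0.008 ] [0.6319 0.221  0.008 ] V rests gap y [0.6032 0.2894 0.03  ] [0.6049 0.2356 0.03  ]
th 0.2958045805261153 seat [ 0.5759 -0.0277] res [[ 0.543  -0.2264]
 [-0.0372  0.3213]
 [-0.2742 -0.527 ]
 [-0.2316  0.4321]]
```

Emit:
{"method": "send_rows", "body": {"steps": [[[0.4,0.0013,0.0065,-0.06,0],[0.4,0.0013,0.0065,-0.12,0],[0.4,0.0013,0.0065,-0.17,0],[0.4,0.0013,0.0065,-0.2,0],[0.4,0.0013,0.0065,-0.209,0],[0.4,0.0013,0.0065,-0.209,0],[0.6,0.0013,0.0065,-0.209,0],[0.75,0.0013,0.0065,-0.209,0]]], "grip_force": 25}}

```text
t: 7.38
tcp_pos: [0.6038, 0.2672, 0.0324]
tool_rot: [-0.011, 0.706, 0.011, 0.708]
force: [-0.9, -0.7, 4.4]
finger_gap: 0.295
```

Emit:
{"method": "send_rows", "body": {"steps": [[[1,0,0,0,0],[1,0,0,0,0],[1,0,0,0,0]]]}}

```text
t: 7.75
tcp_pos: [0.6037, 0.2672, 0.0323]
tool_rot: [-0.011, 0.706, 0.011, 0.708]
force: [-3.2, -0.9, 6.3]
finger_gap: 0.297
```

```bash
python3 - <<'E'
from h import *
from station import manip
s=manip.sense();print(s['t'],s['tcp_pos'],s['force'],s['finger_gap']*85)
P,T=wristT(manip);np.save('T4.npy',T)
a=manip.snapshot('wrist')[:,:,::-1];cv2.imwrite('pics/w4.png',a)
E
```

```text
7.75 [0.6037 0.2672 0.0323] [-3.2249 -0.9018  6.2893] 25.25194142276127
```

View pics/w4.png

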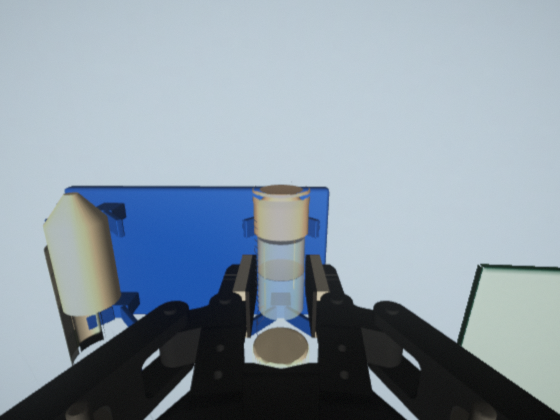

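Emit:
{"method": "send_rows", "body": {"steps": [[[1,0,0,0.03,0],[1,0,0,0.08,0],[1,0,0,0.13,0],[1,-0.01,-0.03,0.15,0.03],[1,-0.02,-0.075,0.15,0.07],[1,-0.03,-0.125,0.15,0.12],[1,-0.043,-0.175,0.15,0.17],[1,-0.055,-0.225,0.15,0.22]]]}}

```text
t: 8.8
tcp_pos: [0.5482, 0.0405, 0.1811]
tool_rot: [-0.09, 0.701, 0.089, 0.702]
force: [0.5, 0.6, -0.9]
finger_gap: 0.294
```

Emit:
{"method": "send_rows", "body": {"steps": [[[1,-0.01,-0.04,0,0.03],[1,-0.016,-0.07,0,0.048],[1,-0.018,-0.0825,0,0.048],[1,-0.018,-0.0825,0,0.048],[1,-0.018,-0.0825,0,0.048]]]}}

```text
t: 9.43
tcp_pos: [0.5305, -0.0395, 0.1804]
tool_rot: [-0.105, 0.699, 0.106, 0.699]
force: [-0.2, 0.3, 0.8]
finger_gap: 0.296
```

```bash
python3 - <<'E'
from h import *
from station import manip
s=manip.sense();M=R.from_quat(s['tool_rot']).as_matrix();print(s['t'],s['tcp_pos'],s['force'],s['finger_gap']*85,np.degrees(np.arctan2(M[1,2],M[0,2])))
P,T=wristT(manip);np.save('T5.npy',T)
a=manip.snapshot('wrist')[:,:,::-1];cv2.imwrite('pics/w5.png',a)
cv2.imwrite('pics/w5b.png',cv2.resize(a,(800,600)))
a=manip.snapshot('scene')[:,:,::-1]
cv2.imwrite("pics/s5.png",cv2.resize(a[150:290,200:360],None,fx=4,fy=4,interpolation=cv2.INTER_CUBIC))
E
```

```text
9.425 [ 0.5305 -0.0395  0.1804] [-0.2479  0.2598  0.7861] 25.127996447006257 17.178392407596522
```

View pics/w5b.png

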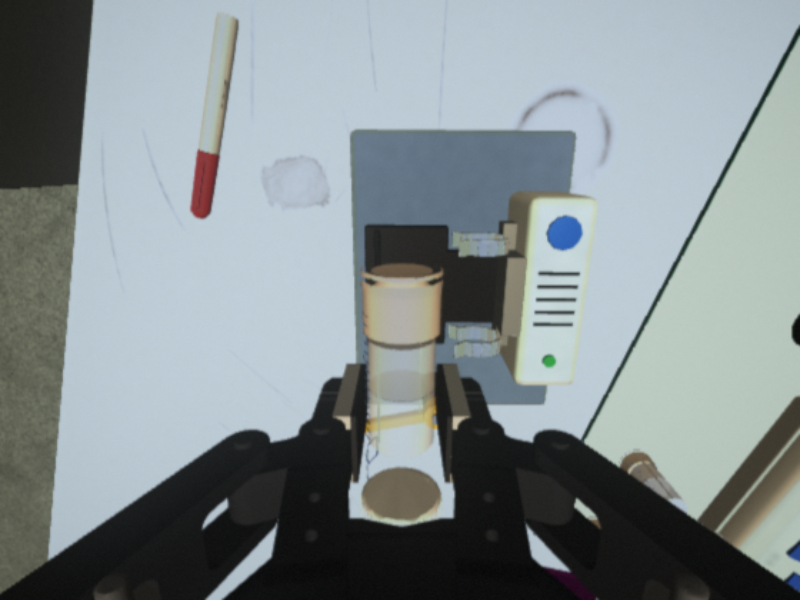

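View pics/s5.png

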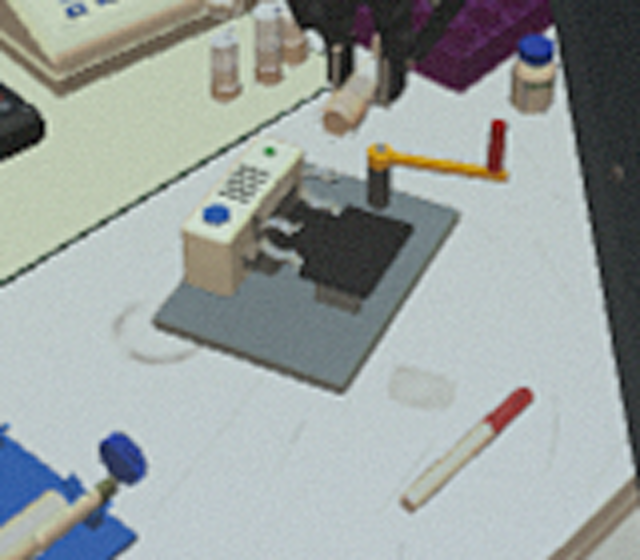

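```bash
python3 - <<'E'
from h import *
from station import manip
P=manip.camera_params('wrist');T=np.load('T5.npy')
s=manip.sense();M=R.from_quat(s['tool_rot']).as_matrix()
for zz,(u,v) in((.188,(400,273)),(.188,(401,493))):
    X=ray(P,T,(u*.7,v*.7),zz);print('in tool',(M.T@(X-s['tcp_pos']))*1000)
# predicted ellipse for level tube with axis at 8 above TCP
for h in(-.013,0,.013):
  for y in(.043,-.043):
    r=.013
    X=s['tcp_pos']+M@np.array([-(.008)-h,y,0]);print(h,y,proj(P,T,X)/.7)
E
```

```text
in tool [-7.6796 42.0174 -1.5749]
in tool [ -7.6941 -43.0942  -1.2885]
-0.013 0.043 [[404.6014 261.3527]]
-0.013 -0.043 [[404.1467 470.1435]]
0 0.043 [[404.9807 270.2156]]
0 -0.043 [[404.4314 493.3774]]
0.013 0.043 [[405.4349 280.8283]]
0.013 -0.043 [[404.7626 520.41  ]]
```

Emit:
{"method": "send_rows", "body": {"steps": [[[1,0.001,0,-0.04,0],[1,0.001,0,-0.08,0],[1,0.001,0,-0.105,0],[1,0.001,0,-0.118,0],[1,0.001,0,-0.122,0],[1,0.001,0,-0.122,0]]]}}

```text
t: 10.28
tcp_pos: [0.5319, -0.0404, 0.0588]
tool_rot: [-0.106, 0.699, 0.105, 0.7]
force: [-0.0, 0.6, 0.2]
finger_gap: 0.293
```

```bash
python3 - <<'E'
from h import *
from station import manip
s=manip.sense();M=R.from_quat(s['tool_rot']).as_matrix();print(s['t'],s['tcp_pos'],s['force'],s['finger_gap']*85,np.degrees(np.arctan2(M[1,2],M[0,2])))
P,T=wristT(manip);np.save('T6.npy',T)
a=manip.snapshot('wrist')[:,:,::-1];cv2.imwrite('pics/w6.png',a)
cv2.imwrite('pics/w6b.png',cv2.resize(a,(800,600)))
E
```

```text
10.275 [ 0.5319 -0.0404  0.0588] [-0.0237  0.5879  0.242 ] 24.91120780384503 17.152948696090885
```

View pics/w6b.png

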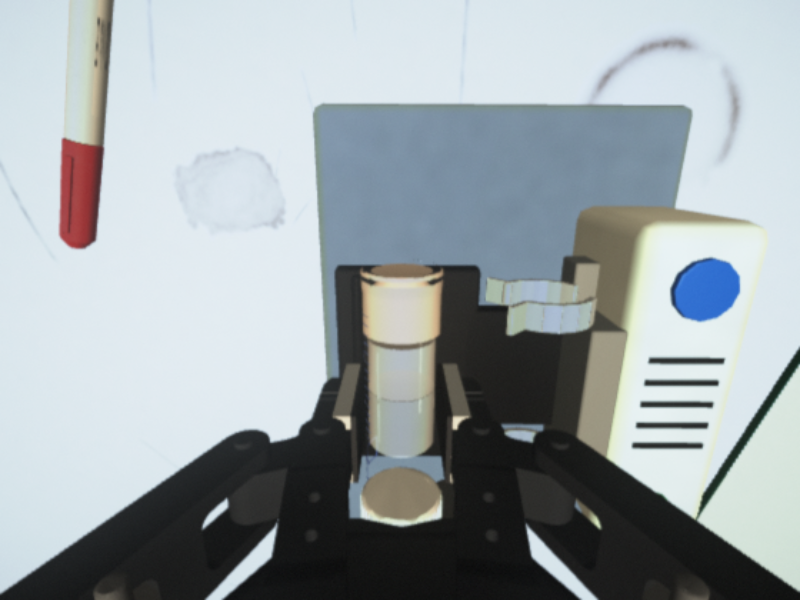

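```bash
python3 - <<'E'
from h import *
from station import manip
P=manip.camera_params('wrist');T=np.load('T6.npy')
s=manip.sense();M=R.from_quat(s['tool_rot']).as_matrix()
for zz,(u,v) in((.0486,(338,266)),(.0486,(480,267)),(.0486,(478,306)),(.0665,(401,272)),(.079,(486,283))):
    X=ray(P,T,(u*.7,v*.7),zz);print('in tool',(M.T@(X-s['tcp_pos']))*1000)
E
```

```text
in tool [ 10.4186  40.5363 -23.8886]
in tool [10.4923 40.1709 26.8772]
in tool [10.5065 25.48   26.9554]
in tool [-7.451  42.7176 -1.3937]
in tool [-19.9153  42.5046  23.2232]
```

Emit:
{"method": "send_rows", "body": {"steps": [[[1,0,0,-0.002,0],[1,0,0,-0.003,0],[1,0,0,-0.004,0],[1,0,0,-0.004,0]]]}}

```text
t: 10.82
tcp_pos: [0.5313, -0.0406, 0.0543]
tool_rot: [-0.105, 0.699, 0.105, 0.699]
force: [-0.7, 0.5, -0.3]
finger_gap: 0.297
```

Emit:
{"method": "send_rows", "body": {"steps": [[[1,0,0,-0.001,0],[1,0,0,-0.002,0],[1,0,0,-0.002,0]]]}}

```text
t: 11.2
tcp_pos: [0.5314, -0.0406, 0.054]
tool_rot: [-0.106, 0.699, 0.105, 0.699]
force: [-3.0, 0.3, 14.0]
finger_gap: 0.297
```

Emit:
{"method": "send_rows", "body": {"steps": [[[1,0,0,0.0015,0],[0.66,0,0,0.0015,0],[0.6,0,0,0.002,0],[0.55,0,0,0.003,0],[0.55,0,0,0.003,0]]]}}

```text
t: 11.82
tcp_pos: [0.5313, -0.0405, 0.0552]
tool_rot: [-0.105, 0.699, 0.105, 0.699]
force: [-0.2, 0.4, 0.1]
finger_gap: 0.448
```

```bash
python3 - <<'E'
from h import *
from station import manip
s=manip.sense();print(s['t'],s['tcp_pos'],s['force'],s['finger_gap']*85)
P,T=wristT(manip);np.save('T7.npy',T)
a=manip.snapshot('wrist')[:,:,::-1];cv2.imwrite('pics/w7.png',a)
cv2.imwrite('pics/w7b.png',cv2.resize(a,(800,600)))
E
```

```text
11.825 [ 0.5313 -0.0405  0.0552] [-0.1517  0.433   0.1226] 38.04683322743362
```

View pics/w7b.png

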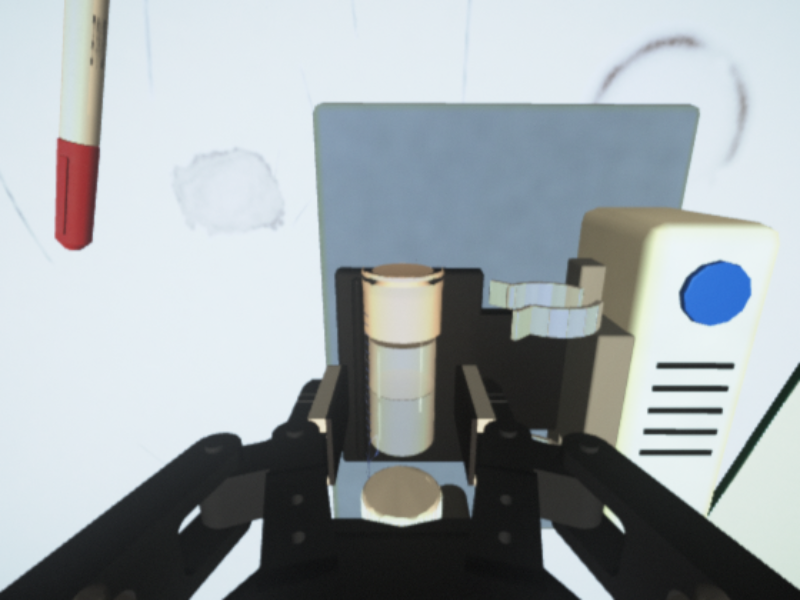

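Emit:
{"method": "send_rows", "body": {"steps": [[[0.55,0,0,0.01,0],[0.5,0,0,0.03,0],[0.5,0,0,0.055,0],[0.6,-0.02,-0.006,0.06,0],[0.8,-0.04,-0.0125,0.06,0],[1,-0.047,-0.0145,0.055,0],[1,-0.047,-0.0145,0.03,0],[1,-0.047,-0.0145,0.01,0]]]}}

```text
t: 12.88
tcp_pos: [0.485, -0.0552, 0.0648]
tool_rot: [-0.105, 0.699, 0.105, 0.7]
force: [-0.5, 1.0, 0.4]
finger_gap: 0.001
```

Emit:
{"method": "send_rows", "body": {"steps": [[[1,0,0,-0.01,0],[1,0,0,-0.01,0],[1,0,0,-0.01,0]]]}}

```text
t: 13.25
tcp_pos: [0.4849, -0.0551, 0.0557]
tool_rot: [-0.106, 0.699, 0.105, 0.7]
force: [0.0, 0.4, 0.1]
finger_gap: -0.001
```

```bash
python3 - <<'E'
from h import *
from station import manip
s=manip.sense();print(s['t'],s['tcp_pos'],s['force'],s['finger_gap']*85)
P,T=wristT(manip);np.save('T8.npy',T)
a=manip.snapshot('wrist')[:,:,::-1];cv2.imwrite('pics/w8.png',a)
cv2.imwrite('pics/w8b.png',cv2.resize(a,(800,600)))
a=manip.snapshot('scene')[:,:,::-1]
cv2.imwrite("pics/s8.png",cv2.resize(a[150:290,200:360],None,fx=4,fy=4,interpolation=cv2.INTER_CUBIC))
E
```

```text
13.25 [ 0.4849 -0.0551  0.0557] [0.0417 0.4317 0.0573] -0.12222635969626235
```

View pics/w8b.png

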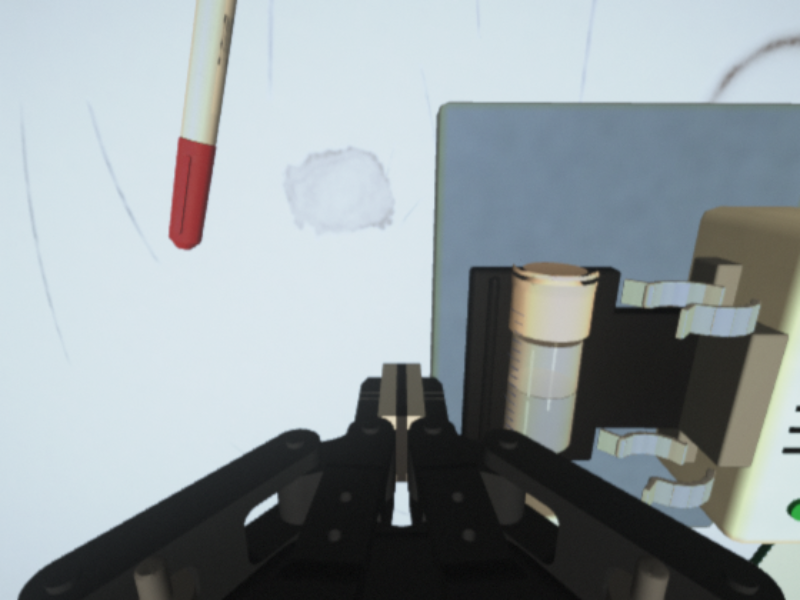

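View pics/s8.png

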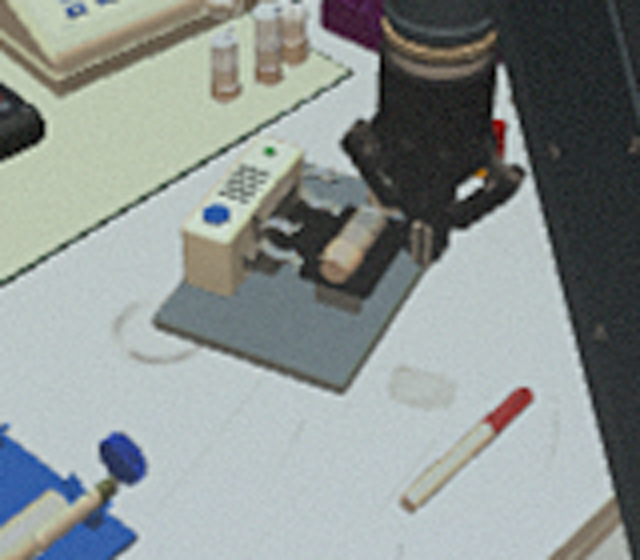

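Emit:
{"method": "send_rows", "body": {"steps": [[[1,0.0105,0.0032,0,0],[1,0.019,0.0058,0,0],[1,0.0239,0.0073,0,0],[1,0.0287,0.0088,0,0],[1,0.0335,0.0102,0,0],[1,0.0382,0.0117,0,0],[1,0.043,0.0131,0,0],[1,0.043,0.0131,0,0]]]}}

```text
t: 14.35
tcp_pos: [0.5279, -0.0419, 0.0553]
tool_rot: [-0.105, 0.699, 0.105, 0.699]
force: [-0.4, -0.2, -0.5]
finger_gap: -0.002
```

```bash
python3 - <<'E'
from h import *
from station import manip
s=manip.sense();print(s['t'],s['tcp_pos'],s['force'],s['finger_gap']*85)
a=manip.snapshot('wrist')[:,:,::-1];cv2.imwrite('pics/w9.png',a)
cv2.imwrite('pics/w9b.png',cv2.resize(a,(800,600)))
E
```

```text
14.35 [ 0.5279 -0.0419  0.0553] [-0.4317 -0.192  -0.5329] -0.19870214900477112
```

View pics/w9b.png

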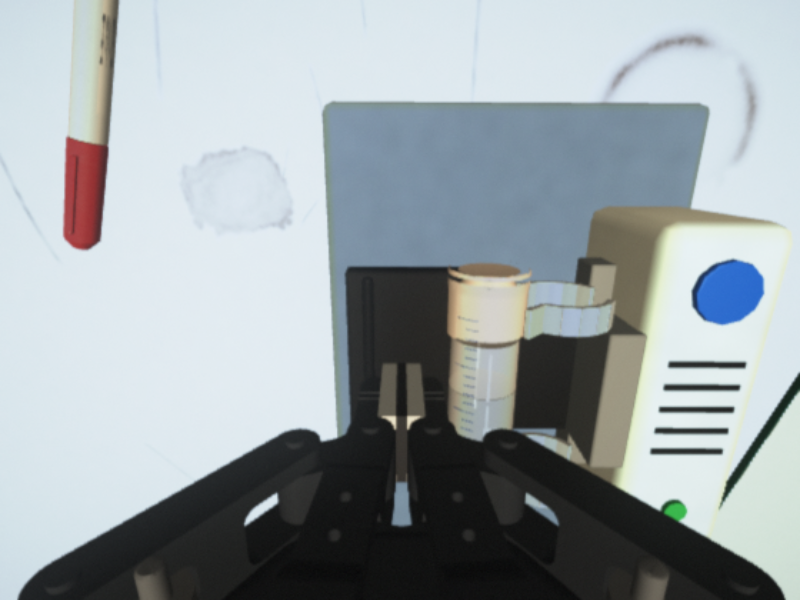

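Emit:
{"method": "send_rows", "body": {"steps": [[[1,0.0029,0.0009,0,0],[1,0.0057,0.0018,0,0],[1,0.0086,0.0026,0,0],[1,0.0105,0.0032,0,0],[1,0.0124,0.0038,0,0],[1,0.0143,0.0044,0,0],[1,0.0162,0.005,0,0],[1,0.0162,0.005,0,0]]]}}

```text
t: 15.4
tcp_pos: [0.5402, -0.0365, 0.0549]
tool_rot: [-0.105, 0.702, 0.106, 0.697]
force: [-6.4, -2.3, 2.5]
finger_gap: 0.001
```

Emit:
{"method": "send_rows", "body": {"steps": [[[1,0.0019,0.0006,0,0],[1,0.0038,0.0012,0,0],[1,0.0057,0.0018,0,0],[1,0.0076,0.0023,0,0],[1,0.0086,0.0026,0,0],[1,0.0086,0.0026,0,0]]]}}

```text
t: 16.15
tcp_pos: [0.5525, -0.0343, 0.0553]
tool_rot: [-0.105, 0.699, 0.105, 0.699]
force: [-0.2, 0.0, 0.4]
finger_gap: 0.001
```

```bash
python3 - <<'E'
from h import *
from station import manip
s=manip.sense();print(s['t'],s['tcp_pos'],s['force'],s['finger_gap']*85)
a=manip.snapshot('wrist')[:,:,::-1];cv2.imwrite('pics/w10.png',a)
cv2.imwrite('pics/w10b.png',cv2.resize(a,(800,600)))
E
```

```text
16.15 [ 0.5525 -0.0343  0.0553] [-0.2432  0.0352  0.3951] 0.042541629331533846
```

View pics/w10b.png

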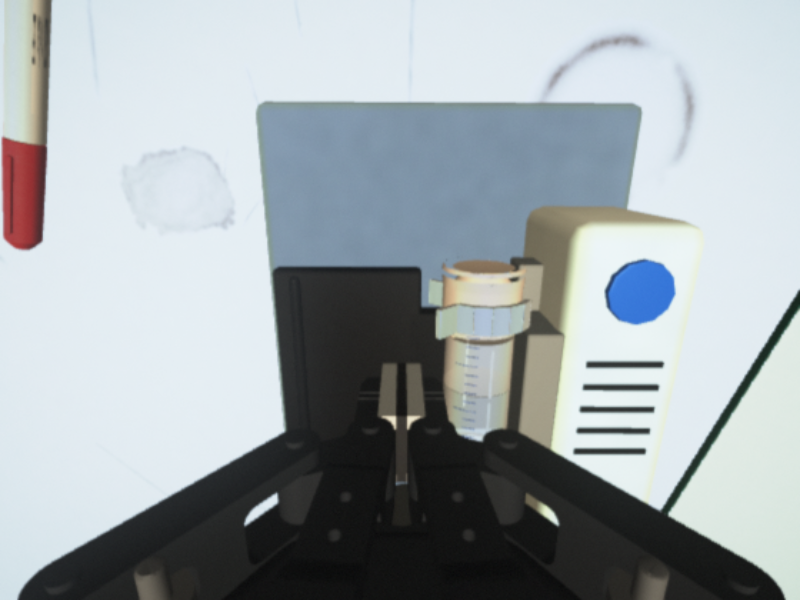

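Emit:
{"method": "send_rows", "body": {"steps": [[[1,0.0019,0.0006,0,0],[1,0.0038,0.0012,0,0],[1,0.0057,0.0018,0,0],[1,0.0057,0.0018,0,0]]]}}

```text
t: 16.7
tcp_pos: [0.553, -0.033, 0.0548]
tool_rot: [-0.105, 0.703, 0.106, 0.695]
force: [-9.8, -5.3, 5.2]
finger_gap: -0.002
```

Emit:
{"method": "send_rows", "body": {"steps": [[[1,0.0019,0.0006,0,0],[1,0.0038,0.0012,0,0],[1,0.0038,0.0012,0,0]]]}}

```text
t: 17.08
tcp_pos: [0.5529, -0.0322, 0.0544]
tool_rot: [-0.105, 0.706, 0.107, 0.692]
force: [-14.8, -9.1, 8.2]
finger_gap: -0.002
```

Emit:
{"method": "send_rows", "body": {"steps": [[[1,-0.0096,-0.003,0,0],[1,-0.0287,-0.0088,0,0],[1,-0.0478,-0.0146,0.01,0],[1,-0.0478,-0.0146,0.06,0],[1,-0.0478,-0.0146,0.12,0],[0.7,-0.0478,-0.0146,0.17,0],[0.5,-0.0478,-0.0146,0.185,0],[0.5,-0.0478,-0.0146,0.185,0]]]}}

```text
t: 18.08
tcp_pos: [0.5144, -0.0459, 0.241]
tool_rot: [-0.106, 0.698, 0.105, 0.7]
force: [-0.6, -0.2, -1.4]
finger_gap: 0.501
```

```bash
python3 - <<'E'
from h import *
from station import manip
s=manip.sense();print(s['t'],s['tcp_pos'],s['force'],s['finger_gap']*85)
P,T=wristT(manip);np.save('T11.npy',T)
a=manip.snapshot('wrist')[:,:,::-1];cv2.imwrite('pics/w11.png',a)
cv2.imwrite('pics/w11b.png',cv2.resize(a[80:290,200:480],None,fx=2.85,fy=2.85,interpolation=cv2.INTER_CUBIC))
E
```

```text
18.075 [ 0.5144 -0.0459  0.241 ] [-0.5507 -0.2159 -1.4308] 42.58560548582789
```

View pics/w11b.png

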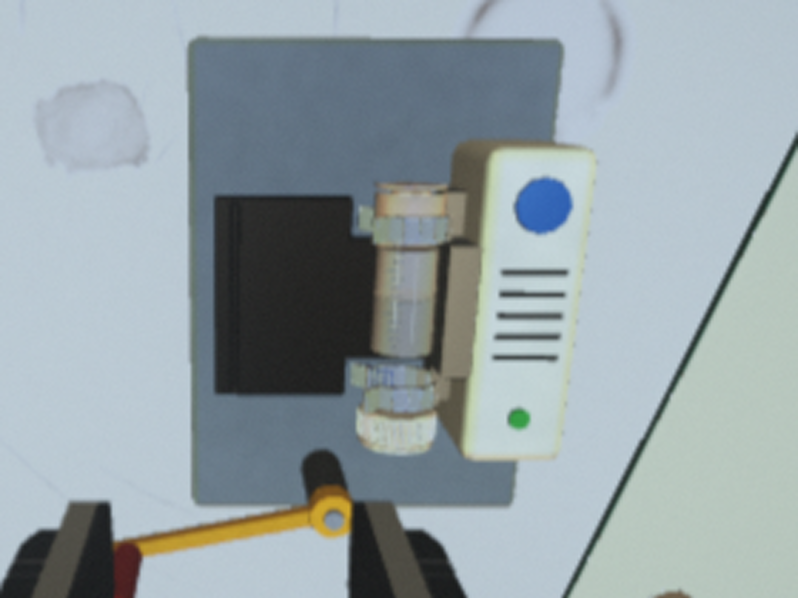

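```bash
python3 - <<'E'
from h import *
from station import manip
P=manip.camera_params('wrist');T=np.load('T11.npy')
th=.2968;Rm=np.array([[np.cos(th),-np.sin(th)],[np.sin(th),np.cos(th)]]);t=np.array([.5766,-.0271])
c=lambda x,y,z:(Rm.T@(ray(P,T,(200+x/2.85-.35,80+y/2.85-.35),z)[:2]-t))*1000
print('foot',c(412,188,.062),'body',c(402,345,.062),'cap',c(396,430,.062), 'body L/R',c(372,300,.062),c(436,300,.062))
print('ledge',c(214,196,.0486),c(214,394,.0486),c(351,196,.0486),c(345,394,.0486))
print('pegtop',c(127,552,.109)+t*0,'pivot',c(332,516,.068))
print('peg world',ray(P,T,(200+127/2.85,80+552/2.85),.109))
s=manip.sense()
a=manip.snapshot('side')[:,:,::-1]
cv2.imwrite("pics/sd11.png",cv2.resize(a[170:290,230:370],None,fx=5,fy=5,interpolation=cv2.INTER_CUBIC))
a=manip.snapshot('scene')[:,:,::-1]
cv2.imwrite("pics/s11.png",cv2.resize(a[150:270,220:360],None,fx=5,fy=5,interpolation=cv2.INTER_CUBIC))
E
```

```text
foot [-0.0366 44.3409] body [  0.0283 -14.8133] cap [ -0.1653 -49.7419] body L/R [-12.3978   2.7967] [11.7648  2.8416]
ledge [-72.0769  39.8758] [-72.3356 -39.4031] [-20.1768  39.9936] [-19.0776 -39.3252]
pegtop [-102.3048  -77.701 ] pivot [-24.867 -84.39 ]
peg world [ 0.5019 -0.1316  0.109 ]
```

View pics/s11.png

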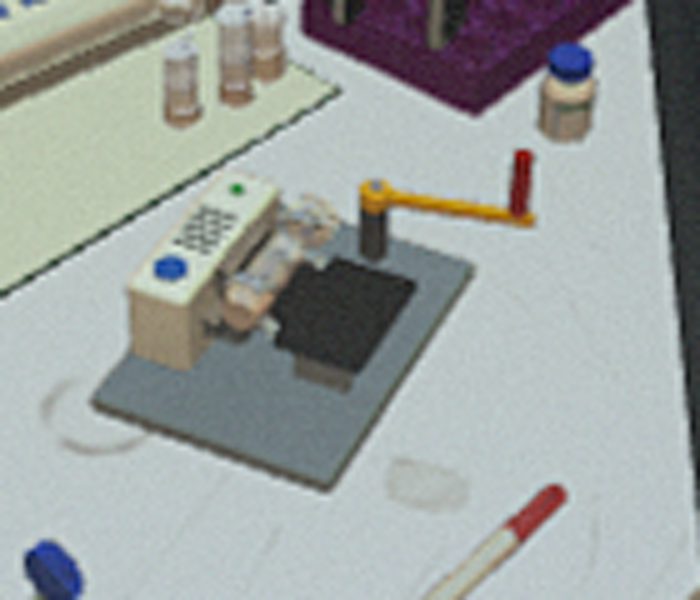

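Emit:
{"method": "send_rows", "body": {"steps": [[[0.5,-0.004,-0.05,0,0],[0.5,-0.009,-0.1,0,0],[0.5,-0.009,-0.1105,0,0],[0.5,-0.009,-0.1105,-0.03,0],[0.5,-0.009,-0.1105,-0.08,0],[0.5,-0.009,-0.1105,-0.125,0],[0.5,-0.009,-0.1105,-0.151,0],[0.5,-0.009,-0.1105,-0.151,0]]], "grip_force": 20}}

```text
t: 19.23
tcp_pos: [0.5026, -0.1545, 0.0864]
tool_rot: [-0.104, 0.701, 0.107, 0.697]
force: [0.2, -0.4, 0.8]
finger_gap: 0.502
```

Emit:
{"method": "send_rows", "body": {"steps": [[[1,0,0,0,0],[1,0,0,0,0],[1,0,0,0,0],[1,0,0,0,0],[1,0,0,0,0]]]}}

```text
t: 19.85
tcp_pos: [0.5049, -0.1566, 0.0902]
tool_rot: [-0.106, 0.699, 0.105, 0.699]
force: [-3.1, -1.5, 6.2]
finger_gap: 0.127
```

Emit:
{"method": "send_rows", "body": {"steps": [[[1,-0.0075,0.017,0,0],[1,-0.011,0.035,0,0],[1,-0.0107,0.0536,0,0],[1,-0.0063,0.0716,0,0],[1,0.0023,0.0888,0,0],[1,0.0146,0.1036,0,0],[1,0.0292,0.115,0,0],[1,0.043,0.1218,0,0]]]}}

```text
t: 20.85
tcp_pos: [0.5452, -0.0315, 0.0896]
tool_rot: [-0.103, 0.701, 0.107, 0.697]
force: [-4.1, 4.2, 6.9]
finger_gap: 0.131
```

Emit:
{"method": "send_rows", "body": {"steps": [[[1,0.003,0.0012,0,0],[1,0.0057,0.002,0,0],[1,0.0057,0.002,0,0],[1,0.0057,0.002,0,0]]]}}

```text
t: 21.35
tcp_pos: [0.5519, -0.0297, 0.0896]
tool_rot: [-0.103, 0.7, 0.106, 0.698]
force: [-3.0, 7.4, 6.0]
finger_gap: 0.129
```

```bash
python3 - <<'E'
from h import *
from station import manip
a=manip.snapshot('wrist')[:,:,::-1]
cv2.imwrite('pics/w12b.png',cv2.resize(a,(800,600)))
a=manip.snapshot('scene')[:,:,::-1]
cv2.imwrite("pics/s12.png",cv2.resize(a[150:270,220:360],None,fx=5,fy=5,interpolation=cv2.INTER_CUBIC))
E
```

```text
(no output)
```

View pics/w12b.png

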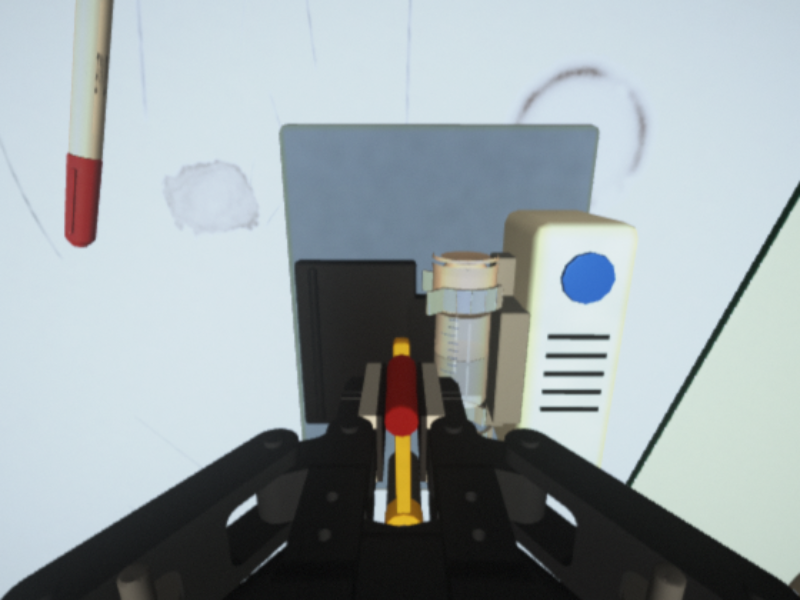

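View pics/s12.png

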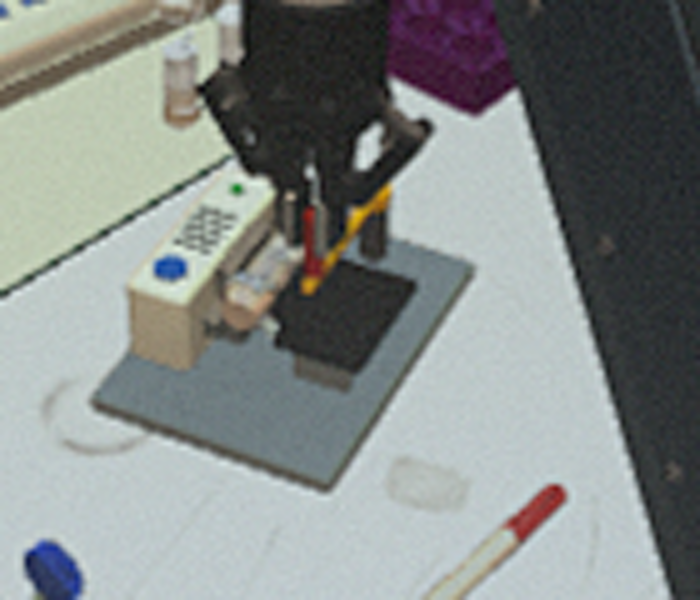

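Emit:
{"method": "send_rows", "body": {"steps": [[[1,0.002,-0.001,0,0],[1,0.004,-0.001,0,0],[1,0.004,-0.001,0,0],[1,0.004,-0.001,0,0]]]}}

```text
t: 21.95
tcp_pos: [0.5533, -0.0295, 0.0895]
tool_rot: [-0.102, 0.702, 0.108, 0.697]
force: [-6.6, 9.8, 9.7]
finger_gap: 0.126
```

Emit:
{"method": "send_rows", "body": {"steps": [[[0.8,0,0,0,0],[0.6,0,0,0,0],[0.5,0,0,0,0],[0.5,0,0,0.04,0],[0.5,0,0,0.1,0],[0.5,0,0,0.15,0],[0.5,0,0,0.15,0],[0.5,0,0,0.15,0]]]}}

```text
t: 22.95
tcp_pos: [0.5571, -0.0337, 0.2389]
tool_rot: [-0.105, 0.699, 0.105, 0.699]
force: [-0.4, 0.0, 0.0]
finger_gap: 0.499
```

```bash
python3 - <<'E'
from h import *
from station import manip
s=manip.sense();print(s['t'],s['tcp_pos'],s['force'],s['finger_gap']*85)
P,T=wristT(manip);np.save('T13.npy',T)
a=manip.snapshot('wrist')[:,:,::-1];cv2.imwrite('pics/w13.png',a)
cv2.imwrite('pics/w13b.png',cv2.resize(a[125:275,220:380],None,fx=4,fy=4,interpolation=cv2.INTER_CUBIC))
E
```

```text
22.95 [ 0.5571 -0.0337  0.2389] [-0.4247  0.0297  0.0018] 42.44439847629729
```

View pics/w13b.png

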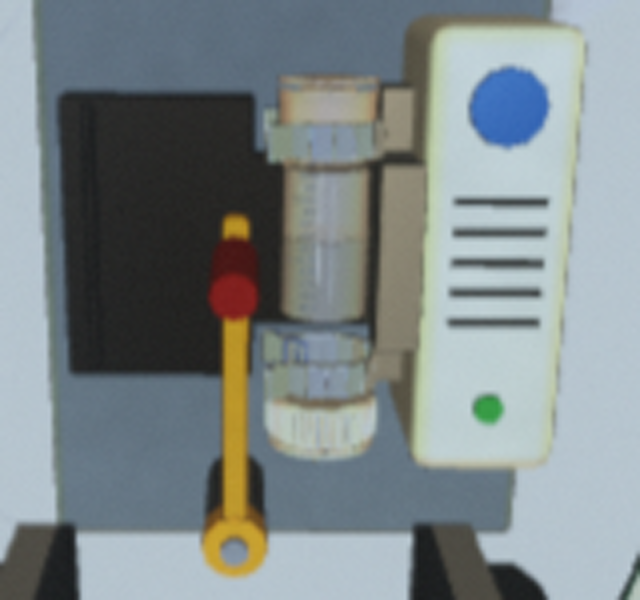

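```bash
python3 - <<'E'
from h import *
from station import manip
P=manip.camera_params('wrist');T=np.load('T13.npy')
th=.2968;Rm=np.array([[np.cos(th),-np.sin(th)],[np.sin(th),np.cos(th)]]);t=np.array([.5766,-.0271])
c=lambda x,y,z:(Rm.T@(ray(P,T,(220+x/4-.4,125+y/4-.4),z)[:2]-t))*1000
p=c(233,297,.109);v=c(235,549,.068);b=c(236,220,.0665);b2=c(235,480,.0665)
print('peg',p,'pivot',v,'bar end',b,b2,'ang peg',np.arctan2(v[0]-p[0],p[1]-v[1]),'ang bar',np.arctan2(b2[0]-b[0],b[1]-b2[1]))
print('foot',c(328,85,.062),'body',c(325,290,.062),'cap',c(320,430,.062),'ledge',c(60,93,.0486),c(72,374,.0486))
E
```

```text
peg [-24.3738   0.1522] pivot [-24.1983 -85.2306] bar end [-23.9342   9.3669] [-24.2056 -64.5969] ang peg 0.0020552598143992735 ang bar -0.003670332738127713
foot [-0.3497 43.6888] body [  0.0862 -10.7358] cap [ -0.4159 -51.3123] ledge [-71.2035  40.1227] [-71.2115 -39.4672]
```

```bash
python3 - <<'E'
from h import *
from station import manip
a=manip.snapshot('scene')[:,:,::-1]
cv2.imwrite("pics/s14.png",cv2.resize(a[140:320,140:380],None,fx=3.3,fy=3.3,interpolation=cv2.INTER_CUBIC))
E
```

```text
(no output)
```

View pics/s14.png

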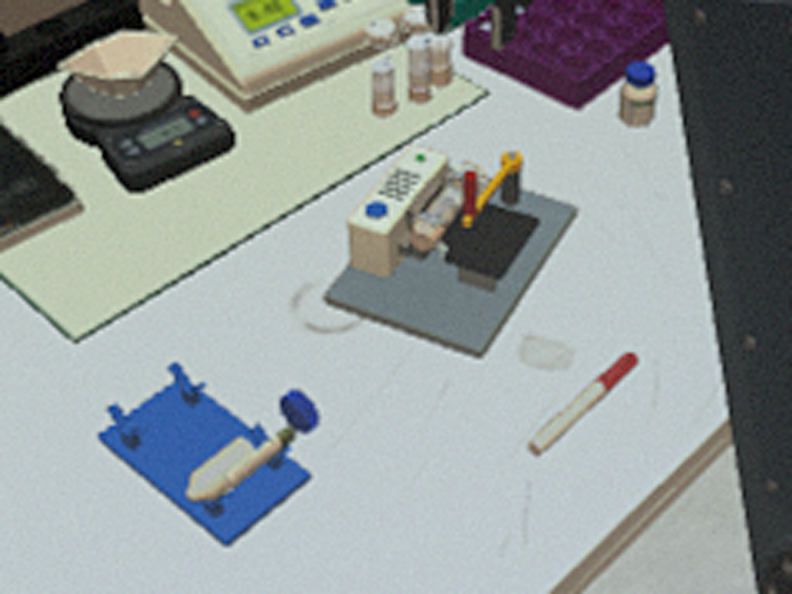

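The scene picture shows the tube in the clips, the keeper across the front of it, the blue-capped tube still in its cradle place, and the bottle and marker where they were.

```bash
python3 -c "
from station import manip
print(manip.sign_off(), manip.sense()['t'])"
```

```text
the job is handed in; nothing more can be done
the job is handed in; nothing more can be done
```

The white-capped tube is home in both spring clips with the keeper bar shut across it. I handed the job in at about 23 s of the 64 s allowed.

**What I did:**
1. Pinched the red peg and swung the keeper open to about 1.8 rad.
2. Gripped the tube at its middle and laid it on the ledge. I let go there, and it stayed where it was.
3. Pushed it with closed fingers until it snapped in, then pressed with about 17 N against the back stop. It moved no further.
4. Swung the keeper shut by its peg and withdrew.

**Last checks:**
- **Tube:** its axis lay within 0.5 mm of the seat line along its whole length in the wrist picture.
- **Keeper:** the angle measured 0.00 rad, from both the peg and the bar.
- **Other objects:** the blue-capped tube, bottle and marker looked unmoved in the scene picture.
- **Robot:** it was clear of everything when I handed in.

**What disagreed:** the scene and wrist cameras differed by 3–4 mm on the positions of the mixer and cradle. I used the wrist camera, adding about 1 mm where the gripped tube showed an offset. Closing the keeper also built up about 11 N of sideways pull at the peg, which was gone after I released it.

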